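Find the leadscrew's pitch with gauge leaves

TASK

We need the pitch of the leadscrew in the white stand: one at a time, lay the gauge leaves from the black tray flat on the aluminium rest bar, teeth towards the screw, and feel each one gently into the thread. Leave the leaf whose teeth go fully home lying there in mesh, let go, with every other leaf lying flat in the tray. Never force a leaf against the thread, and leave the other things on the bench where they are.

Things in the scene. Friction and masses are not known exactly. Their poses are not given: they have to be found in the camera images.
- stand: White test stand, fixed: plate on bolt feet, one level leadscrew between two grey bearing blocks (y +-86 to +-102 mm, 109 mm high), black motor (y 136 to 190, 114 mm high), aluminium rest bar. Origin on the bench under the screw's middle; +y along the screw to the motor, rest bar on the -x side, z up. Two spare screws on the plywood rack behind are not part of the job.
- screw_mid (a point): Middle of the stand's screw, on its axis (85 mm above the bench; axes as the stand). Crests 40 mm across, trapezoidal thread from y -80 to +80 mm, grooves 0.5 mm deeper than the fitting leaf's teeth. Pitch is 7, 8 or 10 mm; pitch and where grooves fall along y differ every start. It does not turn. It must never be pushed by a leaf with more than 25 N.
- rest_bar_top (a point): Centre of the rest bar's flat top, 83 mm above the bench, 60 mm (x) by 150 mm (y), its edge 5 mm short of the crests; axes as the stand. A leaf lying flat on it with teeth to +x has its mid-plane at the height of the screw's axis.
- home (a point): Where a fitting leaf's grip middle is when fully home (its roots meet the crests), for y = 0: x -46, z 109 mm in the stand; any y within +-45 mm that suits the grooves serves. In step to about 1 mm the teeth start to sink; home, it has 0.25 mm play along y. A leaf of another pitch, or out of step, stops its tooth height (3.5 to 5 mm) short, tips on crests.
- tray: Black shallow tray, fixed, 100 mm (x) by 248 mm (y), 9 mm high, floor 4 mm thick, three bays along y, 80 mm apart, each about 92 by 77 mm inside. Origin under its centre, z up. A leaf lying flat in a bay has the middle of its grip 30 mm above the bench.
- leaf_red_grip (a point): Gauge leaf, red: 4 mm steel plate, teeth of pitch 7 mm, 3.5 mm tall on its +x edge, and an upright grip 34 (x) x 12 (y) mm, 4 to 48 mm above the underside; 140 g. Point: middle of the grip, 26 mm above the underside. z up. Plate y +-31, x -32 to +26 mm: tooth roots at +26, tips beyond. Starts in a tray bay, teeth to about the tray's +x.
- leaf_blue_grip (a point): Gauge leaf, blue: 4 mm steel plate, teeth of pitch 8 mm, 4 mm tall on its +x edge, and an upright grip 34 (x) x 12 (y) mm, 4 to 48 mm above the underside; 140 g. Point: middle of the grip, 26 mm above the underside. z up. Plate y +-31, x -32 to +26 mm: tooth roots at +26, tips beyond. Starts in a tray bay, teeth to about the tray's +x.
- leaf_yellow_grip (a point): Gauge leaf, yellow: 4 mm steel plate, teeth of pitch 10 mm, 5 mm tall on its +x edge, and an upright grip 34 (x) x 12 (y) mm, 4 to 48 mm above the underside; 140 g. Point: middle of the grip, 26 mm above the underside. z up. Plate y +-31, x -32 to +26 mm: tooth roots at +26, tips beyond. Starts in a tray bay, teeth to about the tray's +x.
- clamp_meter: Bystander, not to be disturbed: orange current clamp meter, 60 x 230 x 32 mm. Origin at its underside.
- phone: Bystander, not to be disturbed: black phone, 74 x 150 x 9 mm. Origin at its underside.
- carton: Bystander, not to be disturbed: white carton, 150 x 200 x 45 mm. Origin at its underside.
- probe_box: Bystander, not to be disturbed: black hand-held probe box with two stub sockets, 62 x 145 x 30 mm. Origin at its underside.
- screwdriver: Bystander, not to be disturbed: screwdriver. Origin at its underside.
- bolt_jar: Bystander, not to be disturbed: glass jar with grey lid, 60 mm across, 75 mm tall. Origin at its underside.
- brass_nut: Bystander, not to be disturbed: brass flanged leadscrew nut, flange 70 mm across, 40 mm tall. Origin at its underside.
Mind the look-alikes: they are no part of the job. Leave any green or purple look-alike of the part that bears leaf_yellow_grip alone.

How it is judged:
By the outcome, as a careful person would: the job done as asked, in the order asked, and still so for the second after the job is handed in, with the robot touching nothing.
It also fails if it takes over 72 s, if anything falls off the work surface, if the arm or the gripper's body presses on something with over 40 N, if the wrist force passes 120 N, or if a joint passes its speed limit or range.

ROBOT

A 6-joint arm with a two-finger parallel gripper is mounted at the origin on the work surface. World frame = base frame: x ahead of the robot, y to its left, z up, the work surface at z = 0. Lengths are in mm, angles in rad, forces in N, time in s.
With the tool pointing down it reaches from about 375 to 825 mm from the base axis. Payload 5.5 kg.
Tool frame: the origin (TCP) lies at the very end of the fingers, on their centre line; the grasp point (between the pads) lies 19 mm behind it (ctrl.hold_point_z is the distance from the TCP to the grasp point, in mm); z points along the fingers, y is the line along which they close (so a half turn about z gives the same grasp; the last joint's range is limited). The gripper opens to 85 mm and grips with 20 to 120 N. Pads are 22 mm wide; open, the fingers measure 114 mm over their backs; the gripper's body (76 mm by 85 mm) begins 54 mm behind the grasp point. The pads swing forward as they close: fully open they stand 13 mm farther back than shut.
Start: joints at [1.227, 0.314, -0.047, 1.21, 0, 1.571], TCP at [202.237, 564.885, 231.299] pointing down, gripper open.
Joint ranges: [-2.67, 2.67], [-0.69, 1.73], [-1.03, 1.25], [-2.08, 2.16], [-1.42, 1.45], [-3.14, 3.14]. Speed limits (rad/s): [2.39, 2.39, 3.01, 3.14, 3.14, 3.14].

INTERFACE

Orientations are given as a 3x3 rotation matrix whose columns are the frame's x, y, z axes.
In Python, from rig import ctrl gives the robot as it stands. The module is installed in compiled form; this text tells all that it offers.
- The arm moves only by the shell command python3 -m inch 'ROWS'. ROWS is JSON, a list of rows, each a list of 7 numbers: the shift along the tool's x, y, z in m, then the turn, a rotation vector about the tool's x, y, z in degrees, then the opening, from 0 (shut) to 1 (fully open). In form: [[x, y, z, ax, ay, az, fingers], ...]. A call has exactly 8 rows; each row is the pose to reach, as a shift and turn from the pose commanded when the call began, along the tool's axes at that moment; what a row does not reach only later rows make up. A row lasts 1/10 s, in which the tool goes at most 50 mm and 8.59 degrees, less where a joint would pass 70% of its speed; a pose out of reach is approached as far as the arm can. A call with a gripper value outside its range is refused whole. The fingers move at their own pace and stop on an object; the grip force is fixed at half the most. Time passes only in rows, so rows that repeat a pose let the fingers close, or fill a call up. It gives the time, the measured TCP pose, the force, the opening and the grip force at its end, in the units of the state.
- ctrl.get_state(): the state, without advancing time (a new reading comes with each control period).
- ctrl.read_camera(name): name is "scene" or "top"; returns a dict with "img" (384x512x3 uint8, red, green, blue), "range_z" (384x512 float32, mm along the optical axis (not along the pixel's ray), 0 where there is no reading), "fx", "fy", "cx", "cy" (pixels), "world_from_camera" (4x4, takes a point from camera to world coordinates). Camera axes: x right, y up, looking along -z (the intrinsics and any distortion apply to the point x, -y, -z); pixel columns grow to the right and rows downward; lengths in mm; the calibration is good to about 2 mm. A picture is of the moment at which its call begins.
- ctrl.job_done(): hands the job in; it is judged then, once.
Trained networks look in the newest picture that a camera, given by its name, has taken for a name from the list of things; names that differ only in an ending like _2 or _b are one class to them, and where a whole thing is asked for, a point or a joint stands for the part that bears it (a point fixed in the world has none). Each returns a list of dicts, best first, with "p" (0 to 1); they miss things now and then, are a little off and sometimes report something else, mostly with a low value. They report only what shows in the picture. A call takes as long as a camera call. They do not tell look-alikes from the thing itself.
- ctrl.cut_out(camera, name): "region" (384x512 bool, what is visible of it) and "centre" ([column, row] in pixels, amid what is visible of it).
- ctrl.pinpoint(camera, name): "centre" ([column, row] in pixels: a listed point, or the origin of a listed thing).
The state is a dict: "time_s": time; "joint_positions": joint angles; "dq": joint speeds; "effort": joint torques, N m; "ee_pos": TCP position; "eef_rot": TCP orientation; "ft_force": force on the tool from outside, world axes, zero at the start; "torque": the same for the moment, N m; "width": opening from 0.0 (shut) to 1.0 (fully open); "gripper_force": force on a finger pad.
Only numpy, scipy, OpenCV 4.12 (cv2) and the standard library are available. Lean on these libraries where they do the work, as an engineer would, in place of code of your own. Each camera call takes 0.05 s, during which the arm holds its last target. There are 200 camera calls.

## Working session

There is one attempt and no reset: what is moved stays moved. The work goes in short steps, Python scripts to look and compute and a shell command to move; the robot and the scene stay as the last step left them, time stands still between calls to the robot, and variables do not carry over. Pictures are saved under pics/ and viewed, at most 10 in all, crops included, and the job is handed in when it is done.

```bash
mkdir -p pics; cat > h.py <<'E'
import numpy as np, cv2
from rig import ctrl
def look(n):
    return ctrl.read_camera(n)
def px2w(c,u,v,z=None,d=None):
    # ray through pixel; intersect with height z or depth d
    r=np.array([(u-c['cx'])/c['fx'],-(v-c['cy'])/c['fy'],-1.0])
    T=np.array(c['world_from_camera']); o=T[:3,3]; w=T[:3,:3]@r
    s=d if d is not None else (z-o[2])/w[2]
    return o+s*w
def cloud(c):
    v,u=np.mgrid[:384,:512]; d=c['range_z']
    p=np.stack([(u-c['cx'])/c['fx']*d,-(v-c['cy'])/c['fy']*d,-d],-1)
    T=np.array(c['world_from_camera']); return p@T[:3,:3].T+T[:3,3]
E
python3 - <<'E'
from h import *
s=ctrl.get_state(); print(s['time_s'],s['ee_pos'],np.round(s['eef_rot'],3).tolist(),s['width'],s['ft_force'])
for n in ['top','scene']:
    c=look(n); cv2.imwrite(f'pics/{n}0.png',cv2.resize(c['img'][...,::-1],(800,600),interpolation=cv2.INTER_CUBIC))
    np.savez(f'{n}0.npz',**c); print(n,{k:c[k] for k in('fx','fy','cx','cy')},[k for k in c],np.round(c['world_from_camera'],2).tolist())
    for nm,z in [('stand',0),('screw_mid',85),('rest_bar_top',83),('tray',0),('leaf_red_grip',30),('leaf_blue_grip',30),('leaf_yellow_grip',30)]:
        for r in ctrl.pinpoint(n,nm)[:3]:
            u,v=r['centre']; print(n,nm,round(r['p'],2),np.round(r['centre'],1),np.round(px2w(c,u,v,z),1))
E
```

```text
0.0 [202.04587012 564.36495629 230.43103349] [[-0.941, 0.337, -0.001], [0.337, 0.941, -0.002], [-0.0, -0.002, -1.0]] 0.9977370982106957 [0.24457699 0.4399639  0.02327051]
top {'fx': 403.25146571017285, 'fy': 403.25146571017285, 'cx': 251.31107637611055, 'cy': 192.67902302500875} ['img', 'range_z', 'fx', 'fy', 'cx', 'cy', 'world_from_camera'] [[-0.02, 0.98, -0.18, 254.24], [-1.0, -0.03, -0.03, -2.97], [-0.03, 0.18, 0.98, 1318.19], [0.0, 0.0, 0.0, 1.0]]
top stand 0.97 [224.1 157.2] [623.9 122.9   0. ]
top stand 0.33 [404.8 234.6] [ 348.1 -458.8    0. ]
top screw_mid 0.97 [217.6 147.4] [633.  135.2  85. ]
top screw_mid 0.22 [323.5 121.9] [ 707.1 -204.9   85. ]
top rest_bar_top 0.43 [351.8 183.9] [ 502.9 -281.6   83. ]
top tray 0.73 [321.  184.6] [ 520.1 -198.7    0. ]
top leaf_red_grip 0.68 [326.2 187.2] [ 505.  -210.6   30. ]
top leaf_red_grip 0.39 [217.  148.6] [645.8 143.4  30. ]
top leaf_blue_grip 0.91 [304.5 186.3] [ 509.9 -140.7   30. ]
top leaf_blue_grip 0.35 [322.5 122.1] [ 726.7 -210.5   30. ]
top leaf_blue_grip 0.25 [315.4 229.9] [ 367.7 -168.8   30. ]
top leaf_yellow_grip 0.8
[... 344 characters left out ...]
32, -0.78, 0.53, 1260.47], [0.95, -0.26, 0.18, 253.19], [0.0, 0.56, 0.83, 1274.84], [0.0, 0.0, 0.0, 1.0]]
scene stand 0.71 [283.1 238.9] [626.9 120.4   0. ]
scene screw_mid 0.65 [285.2 227.9] [627.9 124.1  85. ]
scene rest_bar_top 0.78 [289.2 215.1] [575.3 122.7  83. ]
scene rest_bar_top 0.46 [279.3 181. ] [450.6  49.   83. ]
scene tray 0.87 [204.1 190.4] [ 526.3 -223.     0. ]
scene leaf_red_grip 0.76 [205.3 183.5] [ 513.5 -219.7   30. ]
scene leaf_blue_grip 0.74 [227.2 186.7] [ 501.  -136.6   30. ]
scene leaf_yellow_grip 0.71 [203.1 182.2] [ 510.6 -229.9   30. ]
scene leaf_yellow_grip 0.67 [187.1 146.7] [ 371.6 -358.6   30. ]
scene leaf_yellow_grip 0.59 [187.9 175.8] [ 501.6 -296.3   30. ]
```

View pics/top0.png

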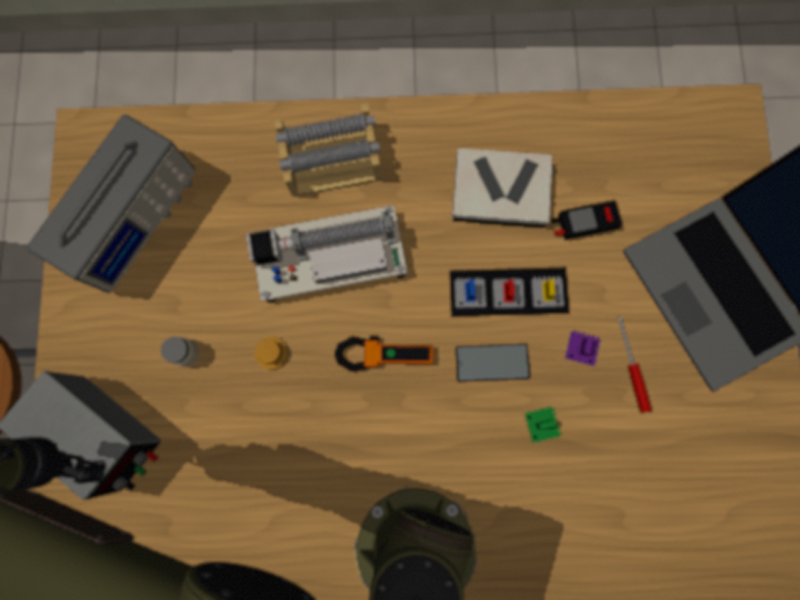

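View pics/scene0.png

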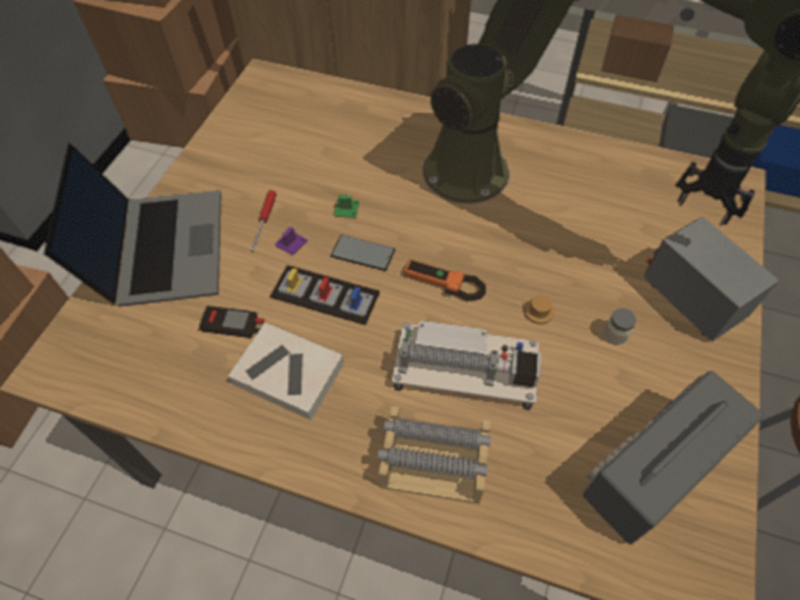

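The top view shows the stand at about (325,250), with the motor on the left and the rest bar on the robot's side. The tray is at (508,291), with blue at (471,292), red at (510,291) and yellow at (549,290). The purple and green look-alikes at (583,347) and (543,424) are outside the tray. Next I'll measure the poses accurately and the screw's periodicity.

```bash
cat > m.py <<'E'
from h import *
from scipy.optimize import least_squares
cams={n:[look(n) for _ in range(6)] for n in('top','scene')}
for n in cams:
    c=cams[n][0]; c['img']=np.mean([k['img'] for k in cams[n]],0).astype(np.float32)
    d=np.array([k['range_z'] for k in cams[n]],float); d[d==0]=np.nan; c['range_z']=np.nan_to_num(np.nanmedian(d,0))
    print(n,'depth noise',np.nanmedian(np.nanstd(d,0)))
    np.savez(n+'1.npz',**{k:c[k] for k in c})
    P=cloud(c); im=c['img']; R,G,B=im[...,0],im[...,1],im[...,2]
    x,y,z=P[...,0],P[...,1],P[...,2]; tr=(x>440)&(x<580)&(y<-80)&(y>-360)
    for nm,m in dict(red=(R>2*G)&(R>2*B)&(R>60),blue=(B>1.6*R)&(B>60),yellow=(R>1.7*B)&(G>1.5*B)&(R>80)).items():
        m=m&tr; q=P[m]; t=q[:,2]>44
        if t.sum()>3:
            rc=cv2.minAreaRect(q[t][:,:2].astype(np.float32))
            w,v=np.linalg.eigh(np.cov(q[t][:,:2].T)); ax=v[:,1]*np.sign(v[0,1])
            print(nm,m.sum(),t.sum(),'top mean',np.round(q[t].mean(0),1),'zmed',np.median(q[t][:,2]).round(1),'yaw',np.degrees(np.arctan2(ax[1],ax[0])).round(1),'rect',np.round(rc[0],1),np.round(rc[1],1))
    # bar top
    m=(abs(z-83)<4)&(x>530)&(x<650)&(y>20)&(y<240)&(im.min(-1)>150)
    rc=cv2.minAreaRect(P[m][:,:2].astype(np.float32)); q=P[m]
    w,v=np.linalg.eigh(np.cov(q[:,:2].T)); ax=v[:,1]*np.sign(v[1,1])
    print('bar',m.sum(),q.mean(0).round(1),'yaw',np.degrees(np.arctan2(-ax[0],ax[1])).round(2),rc)
    # tray black
    m=(im.max(-1)<60)&(z<16)&(x>430)&(x<590)&(y<-80)&(y>-370); k=cv2.morphologyEx(m.astype(np.uint8),cv2.MORPH_OPEN,np.ones((2,2)))>0
    print('tray',m.sum(),cv2.minAreaRect(P[k][:,:2].astype(np.float32)))
    m=(z>93)&(z<108)&(x>570)&(x<700)&(y>40)&(y<230)
    q=P[m]; w,v=np.linalg.eigh(np.cov(q[:,:2].T)); ax=v[:,1]*np.sign(v[1,1])
    print('screw',m.sum(),q.mean(0).round(1),'yaw',np.degrees(np.arctan2(-ax[0],ax[1])).round(2),q[:,2].max())
    o=np.clip(im[...,::-1],0,255).astype(np.uint8)
    (r0,r1,c0,c1)=(125,200,150,265) if n=='top' else (195,260,245,350)
    cv2.imwrite(f'pics/{n}_stand.png',cv2.resize(o[r0:r1,c0:c1],None,fx=6,fy=6,interpolation=cv2.INTER_NEAREST))
E
python3 m.py
```

```text
top depth noise 2.4112926525458285
red 92 41 top mean [ 511.3 -210.5   50.3] zmed 50.5 yaw 4.8 rect [ 512. -211.] [33.1 10.9]
blue 87 43 top mean [ 514.  -129.4   50.6] zmed 50.8 yaw -0.8 rect [ 514.  -129.3] [ 9.9 32.1]
yellow 1472 55 top mean [ 511.3 -275.4   50.6] zmed 50.7 yaw -88.5 rect [ 509.6 -252. ] [32.5 92.5]
bar 44 [554.6 123.7  82.2] yaw 2.3 ((560.4901733398438, 114.99971771240234), (79.78117370605469, 53.388423919677734), 76.02706909179688)
tray 964 ((510.2301025390625, -216.28570556640625), (245.46728515625, 95.05916595458984), 89.82390594482422)
screw 557 [626.6 134.1 100. ] yaw 10.06 107.99136691266813
scene depth noise 3.296447945981513
red 70 26 top mean [ 513.4 -210.8   50.6] zmed 51.2 yaw 4.0 rect [ 512.2 -210.7] [33.   9.8]
blue 62 26 top mean [ 517.  -129.8   51.1] zmed 51.6 yaw 0.7 rect [ 517.8 -130.3] [31.8  9.6]
yellow 94 30 top mean [ 514.3 -293.3   50.4] zmed 51.2 yaw 2.8 rect [ 513.9 -294.4] [31.2 12.8]
bar 579 [577.7 121.6  82.9] yaw 8.99 ((575.9827880859375, 120.94171905517578), (58.34090805053711, 147.49249267578125), 7.921148300170898)
tray 484 ((516.2868041992188, -208.62351989746094), (239.52879333496094, 97.73065948486328), 89.8745346069336)
screw 476 [633.  134.  100.3] yaw 9.68 107.98003105116868
```

```bash
cat > f.py <<'E'
from h import *
from scipy.ndimage import map_coordinates
from scipy.optimize import minimize
C={n:dict(np.load(n+'1.npz')) for n in('top','scene')}
def w2px(c,p):
    T=np.linalg.inv(c['world_from_camera']); q=p@T[:3,:3].T+T[:3,3]
    return c['cx']+c['fx']*q[...,0]/-q[...,2], c['cy']-c['fy']*q[...,1]/-q[...,2]
for n,c in C.items():
    g=c['img'].mean(-1)
    # bar top: compare mean inside vs. 4mm outside edges
    def st(p,L):  # p=(x,y,yaw) stand
        cy,sy=np.cos(p[2]),np.sin(p[2]); R=np.array([[cy,-sy,0],[sy,cy,0],[0,0,1]])
        return L@R.T+np.array([p[0],p[1],0])
    X,Y=np.meshgrid(np.arange(-96,-14,2.),np.arange(-90,91,2.))
    ins=(abs(X+55)<30)&(abs(Y)<75); L=np.stack([X,Y,X*0+83],-1)
    def cost(p):
        u,v=w2px(c,st(p,L)); I=map_coordinates(g,[v,u],order=1); return -np.corrcoef(I.ravel(),ins.ravel())[0,1]
    best=None
    for x0 in(628,634):
      for a in(7,9,11):
        r=minimize(cost,[x0,128,np.radians(a)],method='Nelder-Mead',options=dict(initial_simplex=[[x0,128,np.radians(a)],[x0+5,128,np.radians(a)],[x0,133,np.radians(a)],[x0,128,np.radians(a+2)]]))
        if best is None or r.fun<best.fun: best=r
    p=best.x; print(n,'stand',p[:2].round(1),np.degrees(p[2]).round(2),best.fun.round(3))
    # periodicity along screw lines at several angles round the crest cylinder
    y=np.arange(-76,76,.5)
    for thd in (60,90,120):
      th=np.radians(thd); Ln=np.stack([0*y-20*np.cos(th),y,85+20*np.sin(th)+0*y],-1)
      u,v=w2px(c,st(p,Ln)); out={}
      I=map_coordinates(g,[v,u],order=3); I-=np.polyval(np.polyfit(y,I,4),y)
      pit=np.arange(5.5,13,.05); A=np.array([np.sum(I*np.hanning(len(y))*np.exp(-2j*np.pi*y/q)) for q in pit])
      k=abs(A).argmax(); print(n,thd,'peak pitch',pit[k].round(2),'amp',abs(A[k]).round(0),{q:abs(A[np.argmin(abs(pit-q))]).round(0) for q in(7,8,10)},
        {q:((np.angle(A[np.argmin(abs(pit-q))])/-2/np.pi*q)%q).round(1) for q in(7,8,10)})
E
python3 f.py
```

```text
top stand [629.8 129.4] 9.26 -0.801
top 60 peak pitch 12.65 amp 82.0 {7: np.float64(3.0), 8: np.float64(67.0), 10: np.float64(14.0)} {7: np.float64(2.0), 8: np.float64(3.7), 10: np.float64(4.6)}
top 90 peak pitch 8.0 amp 78.0 {7: np.float64(5.0), 8: np.float64(78.0), 10: np.float64(26.0)} {7: np.float64(1.7), 8: np.float64(4.5), 10: np.float64(6.3)}
top 120 peak pitch 7.75 amp 51.0 {7: np.float64(5.0), 8: np.float64(39.0), 10: np.float64(20.0)} {7: np.float64(3.5), 8: np.float64(0.3), 10: np.float64(8.1)}
scene stand [629.4 130.1] 9.41 -0.775
scene 60 peak pitch 8.0 amp 99.0 {7: np.float64(12.0), 8: np.float64(99.0), 10: np.float64(8.0)} {7: np.float64(1.3), 8: np.float64(1.2), 10: np.float64(8.6)}
scene 90 peak pitch 8.0 amp 186.0 {7: np.float64(9.0), 8: np.float64(186.0), 10: np.float64(21.0)} {7: np.float64(6.0), 8: np.float64(2.0), 10: np.float64(3.6)}
scene 120 peak pitch 8.0 amp 180.0 {7: np.float64(9.0), 8: np.float64(180.0), 10: np.float64(28.0)} {7: np.float64(5.6), 8: np.float64(2.8), 10: np.float64(2.1)}
```

View pics/top_stand.png

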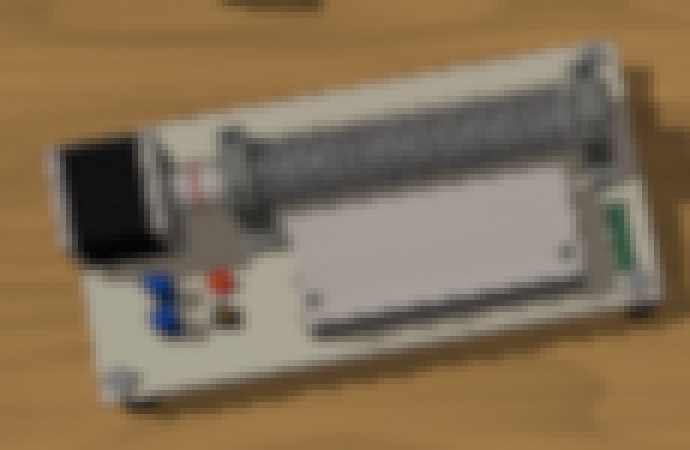

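The spectral peak at 8.0 mm is clear in both views, so blue is the likely fit. I'll try it first.

```bash
cat > d.py <<'E'
import sys
from h import *
from scipy.spatial.transform import Rotation as Ro
S=np.array([629.6,129.7,0]); YAW=9.33
def stand(l):
    a=np.radians(YAW); return S+np.array([np.cos(a)*l[0]-np.sin(a)*l[1],np.sin(a)*l[0]+np.cos(a)*l[1],l[2]])
def inst(w):
    a=np.radians(-YAW); w=np.asarray(w)-S; return np.array([np.cos(a)*w[0]-np.sin(a)*w[1],np.sin(a)*w[0]+np.cos(a)*w[1],w[2]])
def delta(tgt,yaw):  # yaw: tool x = -(leaf x) turned by yaw deg
    s=ctrl.get_state(); R=np.array(s['eef_rot']); a=np.radians(yaw)
    Rt=np.array([[-np.cos(a),-np.sin(a),0],[-np.sin(a),np.cos(a),0],[0,0,-1]])
    Rt=np.stack([[-np.cos(a),-np.sin(a),0],[-np.sin(a),np.cos(a),0],[0,0,-1]],1)
    return (R.T@(np.asarray(tgt)-s['ee_pos'])/1000).round(4), np.degrees(Ro.from_matrix(R.T@Rt).as_rotvec()).round(2)
def show():
    s=ctrl.get_state(); print(round(s['time_s'],2),'tcp',np.round(s['ee_pos'],2),'stand',inst(s['ee_pos']).round(2),'f',np.round(s['ft_force'],1),'w',round(s['width'],3),'gf',np.round(s['gripper_force'],1))
E
python3 - <<'E'
from d import *
print(delta([515,-130,260],0),delta([515,-130,60],0), delta([400,250,260],0))
c=dict(np.load('top1.npz')); P=cloud(c); x,y,z=P[...,0],P[...,1],P[...,2]
for y0 in range(-150,500,50):
    m=(abs(y-y0)<25)&(abs(x-(515-(y0+130)*.45))<90); print(y0,np.percentile(z[m],99).round(0) if m.any() else None,end='; ')
E
```

```text
(array([-0.5287, -0.5488, -0.0287]), array([ -0. ,  -0. , -19.7])) (array([-0.5287, -0.5488,  0.1713]), array([ -0. ,  -0. , -19.7])) (array([-0.2923, -0.2298, -0.0287]), array([ -0. ,  -0. , -19.7]))
-150 52.0; -100 25.0; -50 33.0; 0 34.0; 50 36.0; 100 32.0; 150 22.0; 200 2.0; 250 39.0; 300 41.0; 350 2.0; 400 720.0; 450 2.0;
```

```bash
python3 -m inch '[[-0.034,-0.036,0,0,0,-5,0.5],[-0.068,-0.071,0,0,0,-10,0.5],[-0.102,-0.106,0,0,0,-15,0.5],[-0.136,-0.141,0,0,0,-19.7,0.5],[-0.17,-0.176,0,0,0,-19.7,0.5],[-0.204,-0.212,0,0,0,-19.7,0.5],[-0.238,-0.247,0,0,0,-19.7,0.5],[-0.272,-0.282,0,0,0,-19.7,0.5]]'
python3 -c "
from d import *
show();print(delta([515.5,-130,90],0),delta([515.5,-130,16],0))"
```

```text
time_s: 2.2
ee_pos: [363.8, 206.0, 231.6]
eef_rot: [[-1.0, -0.001, 0.001], [-0.001, 1.0, 0.0], [-0.001, 0.0, -1.0]]
ft_force: [0.9, 0.8, 0.1]
width: 0.502
gripper_force: 0.0
2.2 tcp [363.76 205.97 231.63] stand [-249.95  118.36  231.63] f [0.9 0.8 0.1] w 0.502 gf 0.0
(array([-0.1514, -0.3361,  0.1416]), array([0.03, 0.06, 0.03])) (array([-0.1513, -0.3362,  0.2156]), array([0.03, 0.06, 0.03]))
```

```bash
python3 -m inch '[[-0.02,-0.045,0.01,0,0,0,0.5],[-0.04,-0.09,0.02,0,0,0,0.5],[-0.06,-0.135,0.03,0,0,0,0.5],[-0.08,-0.18,0.045,0,0,0,0.5],[-0.1,-0.225,0.06,0,0,0,0.5],[-0.12,-0.27,0.08,0,0,0,0.5],[-0.14,-0.31,0.11,0,0,0,0.5],[-0.151,-0.337,0.14,0,0,0,0.5]]' >/dev/null
python3 -c "
from d import *
show();print(delta([515.5,-130,90],0),delta([515.5,-130,16],0))
c=look('scene'); o=c['img'][150:230,170:290,::-1]; cv2.imwrite('pics/a.png',cv2.resize(o,None,fx=6,fy=6,interpolation=cv2.INTER_CUBIC))"
```

```text
3.0 tcp [ 515.99 -130.54   93.11] stand [-154.29 -238.38   93.11] f [1.  0.8 0.4] w 0.499 gf 0.0
(array([0.0005, 0.0005, 0.0031]), array([-0.06,  0.23, -0.07])) (array([0.0008, 0.0006, 0.0771]), array([-0.06,  0.23, -0.07]))
```

View pics/a.png

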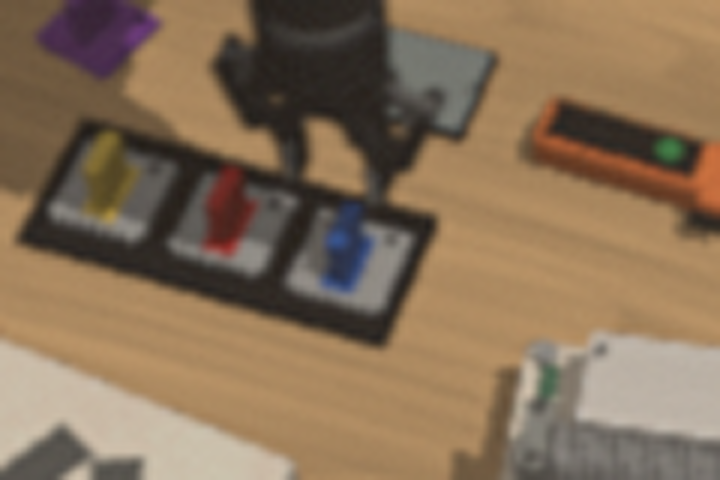

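The open gripper is directly above the blue grip (at about (345,250) in the crop), so I'll go down and grasp.

```bash
python3 -m inch '[[0.0007,0.0006,0.03,0,0,0,0.5],[0.0007,0.0006,0.06,0,0,0,0.5],[0.0007,0.0006,0.077,0,0,0,0.5],[0.0007,0.0006,0.077,0,0,0,0.5],[0.0007,0.0006,0.077,0,0,0,0.05],[0.0007,0.0006,0.077,0,0,0,0.05],[0.0007,0.0006,0.077,0,0,0,0.05],[0.0007,0.0006,0.077,0,0,0,0.05]]' >/dev/null
python3 -c "
from d import *
show()"
```

```text
3.85 tcp [ 514.36 -127.52   17.26] stand [-155.42 -235.13   17.26] f [-1.   0.4  6.2] w 0.132 gf 59.4
```

```bash
python3 -m inch '[[0,0,-0.01,0,0,0,0.05],[0,0,-0.03,0,0,0,0.05],[0,0,-0.07,0,0,0,0.05],[0,0,-0.11,0,0,0,0.05],[0,0,-0.125,0,0,0,0.05],[0,0,-0.125,0,0,0,0.05],[0,0,-0.125,0,0,0,0.05],[0,0,-0.125,0,0,0,0.05]]' >/dev/null
python3 -c "
from d import *
show();t=stand([-60,0,140]); print(t,delta(t,YAW))
for n in('top','scene'):
    c=look(n); P=cloud(c); R,G,B=[c['img'][...,i].astype(float) for i in range(3)]
    m=(B>1.6*R)&(B>60)&(P[...,1]<-80)&(P[...,1]>-180)&(P[...,0]>440)&(P[...,0]<580); q=P[m]
    print(n,m.sum(),q.mean(0).round(1),q.min(0).round(1),q.max(0).round(1))
"
```

```text
4.65 tcp [ 511.68 -126.92  139.32] stand [-157.96 -234.11  139.32] f [-0.1 -0.1 -1.6] w 0.132 gf 58.6
[570.39374207 119.97276908 140.        ] (array([-0.0587,  0.2469, -0.0007]), array([ 0.05, -0.15, -9.33]))<string>:7: RuntimeWarning: Mean of empty slice.
  ret = um.true_divide(
Traceback (most recent call last):
ValueError: zero-size array to reduction operation minimum which has no identity
```

```bash
python3 -m inch '[[-0.01,0.041,0,0,0,-2,0.05],[-0.02,0.082,0,0,0,-4,0.05],[-0.03,0.123,0,0,0,-6,0.05],[-0.04,0.164,0,0,0,-8,0.05],[-0.05,0.205,0,0,0,-9.33,0.05],[-0.055,0.23,0,0,0,-9.33,0.05],[-0.0587,0.247,0,0,0,-9.33,0.05],[-0.0587,0.247,0,0,0,-9.33,0.05]]' >/dev/null
python3 -c "
from d import *
show();t=stand([-62,0,100]); print(t,delta(t,YAW))
for n in('top','scene'):
    c=look(n); P=cloud(c); R,G,B=[c['img'][...,i].astype(float) for i in range(3)]
    m=(B>1.6*R)&(B>60)&(P[...,1]>70)&(P[...,1]<180)&(P[...,0]>500)&(P[...,0]<630); q=P[m]
    print(n,m.sum(),[inst(k).round(1) for k in q[:40:4]])
    cv2.imwrite(f'pics/b_{n}.png',cv2.resize(c['img'][120:270,150:350,::-1],None,fx=4,fy=4,interpolation=cv2.INTER_CUBIC))
"
```

```text
5.5 tcp [571.33 121.38 139.56] stand [-58.84   1.24 139.56] f [ 0.3 -0.2 -1.4] w 0.13 gf 58.9
[568.42020013 119.64852805 100.        ] (array([ 0.0031, -0.0012,  0.0396]), array([ 0.01, -0.09,  0.14]))
top 0 []
scene 54 [array([-69.6,  -2.5, 173.2]), array([-62.7,   1.3, 178.7]), array([-55.9,  -4.2, 175.9]), array([-52.2,  -0.6, 176.7]), array([-45.8,  -6. , 173.3]), array([-41.8,  -5.6, 173.6]), array([-41. ,  -5.2, 168.9]), array([-39.9,   1.5, 166.3]), array([-39.3,   2.3, 155.1]), array([-43.3,  -0.7, 141.4])]
```

View pics/b_scene.png

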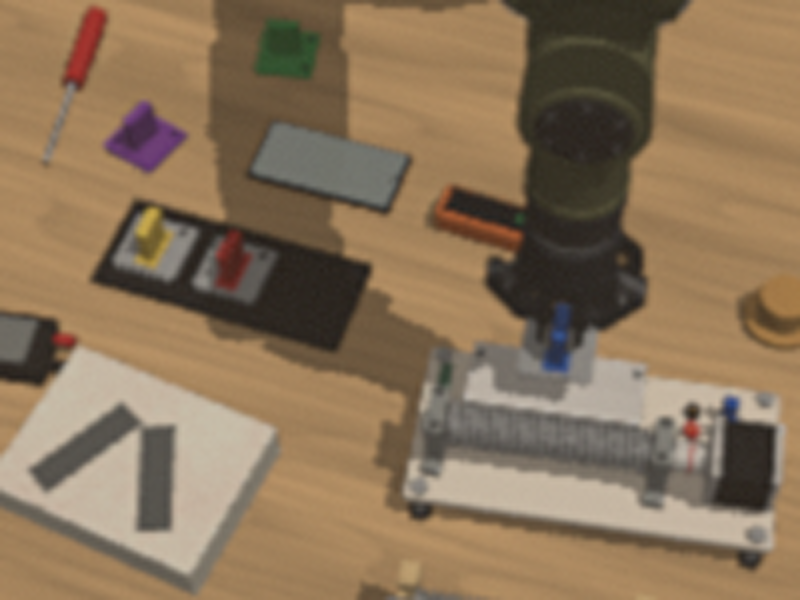

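Blue is held level over the bar with its teeth towards the screw (blue grip at about (558,340) in the crop, screw at (550,435)). I'll lower it onto the bar.

```bash
python3 -m inch '[[0.003,-0.001,0.01,0,0,0,0.05],[0.003,-0.001,0.025,0,0,0,0.05],[0.003,-0.001,0.035,0,0,0,0.05],[0.003,-0.001,0.039,0,0,0,0.05],[0.003,-0.001,0.041,0,0,0,0.05],[0.003,-0.001,0.042,0,0,0,0.05],[0.003,-0.001,0.042,0,0,0,0.05],[0.003,-0.001,0.042,0,0,0,0.05]]' >/dev/null
python3 -c "
from d import *
show()"
python3 -m inch '[[0,0,0.0005,0,0,0,0.05],[0,0,0.001,0,0,0,0.05],[0,0,0.001,0,0,0,0.05],[0,0,0.001,0,0,0,0.05],[0,0,0.001,0,0,0,0.05],[0,0,0.001,0,0,0,0.05],[0,0,0.001,0,0,0,0.05],[0,0,0.001,0,0,0,0.05]]' >/dev/null
python3 -c "
from d import *
show()"
```

```text
6.4 tcp [569.26 118.37  99.25] stand [-61.38  -1.39  99.25] f [-0.2  0.3 -1.3] w 0.131 gf 58.9
7.2 tcp [568.84 118.27  97.74] stand [-61.81  -1.43  97.74] f [-0.5  0.2 -1.4] w 0.13 gf 58.9
```

```bash
python3 -m inch '[[0,0,0.0003,0,0,0,0.05],[0,0,0.0006,0,0,0,0.05],[0,0,0.0009,0,0,0,0.05],[0,0,0.0012,0,0,0,0.05],[0,0,0.0012,0,0,0,0.05],[0,0,0.0012,0,0,0,0.05],[0,0,0.0012,0,0,0,0.05],[0,0,0.0012,0,0,0,0.05]]' >/dev/null
python3 -c "
from d import *
show();print(np.round(ctrl.get_state()['torque'],2))"
```

```text
8.0 tcp [568.88 118.28  96.59] stand [-61.77  -1.43  96.59] f [-0.2 -0.7 -1.6] w 0.135 gf 58.9
[-0.   -0.06  0.01]
```

```bash
python3 -m inch '[[0,0,0.0003,0,0,0,0.05],[0,0,0.0006,0,0,0,0.05],[0,0,0.0009,0,0,0,0.05],[0,0,0.001,0,0,0,0.05],[0,0,0.001,0,0,0,0.05],[0,0,0.001,0,0,0,0.05],[0,0,0.001,0,0,0,0.05],[0,0,0.001,0,0,0,0.05]]' >/dev/null
python3 -c "
from d import *
show();print(np.round(ctrl.get_state()['torque'],2))"
```

```text
8.8 tcp [568.9  118.3   96.29] stand [-61.75  -1.41  96.29] f [-3.1 -0.7  5.8] w 0.136 gf 59.9
[-0.07  0.44 -0.01]
```

```bash
python3 -m inch '[[-0.001,0,-0.0004,0,0,0,0.05],[-0.002,0,-0.0004,0,0,0,0.05],[-0.003,0,-0.0004,0,0,0,0.05],[-0.004,0,-0.0004,0,0,0,0.05],[-0.005,0,-0.0004,0,0,0,0.05],[-0.006,0,-0.0004,0,0,0,0.05],[-0.0065,0,-0.0004,0,0,0,0.05],[-0.0065,0,-0.0004,0,0,0,0.05]]' >/dev/null
python3 -c "
from d import *
show()"
python3 -m inch '[[-0.0005,0,0,0,0,0,0.05],[-0.001,0,0,0,0,0,0.05],[-0.0015,0,0,0,0,0,0.05],[-0.0015,0,0,0,0,0,0.05],[-0.0015,0,0,0,0,0,0.05],[-0.0015,0,0,0,0,0,0.05],[-0.0015,0,0,0,0,0,0.05],[-0.0015,0,0,0,0,0,0.05]]' >/dev/null
python3 -c "
from d import *
show()"
```

```text
9.6 tcp [574.76 119.29  96.32] stand [-55.8   -1.38  96.32] f [-4.  -0.1  6.7] w 0.132 gf 60.0
10.4 tcp [576.24 119.51  96.34] stand [-54.3   -1.4   96.34] f [-4.8  0.3  7. ] w 0.135 gf 60.1
```

```bash
python3 -m inch '[[-0.0005,0,-0.0002,0,0,0,0.05],[-0.001,0,-0.0004,0,0,0,0.05],[-0.0012,0,-0.0004,0,0,0,0.05],[-0.0012,0,-0.0004,0,0,0,0.05],[-0.0012,0,-0.0004,0,0,0,0.05],[-0.0012,0,-0.0004,0,0,0,0.05],[-0.0012,0,-0.0004,0,0,0,0.05],[-0.0012,0,-0.0004,0,0,0,0.05]]' >/dev/null
python3 -c "
from d import *
show()"
python3 -m inch '[[-0.0005,0,0,0,0,0,0.05],[-0.001,0,0,0,0,0,0.05],[-0.001,0,0,0,0,0,0.05],[-0.001,0,0,0,0,0,0.05],[-0.001,0,0,0,0,0,0.05],[-0.001,0,0,0,0,0,0.05],[-0.001,0,0,0,0,0,0.05],[-0.001,0,0,0,0,0,0.05]]' >/dev/null
python3 -c "
from d import *
show()"
```

```text
11.2 tcp [577.96 119.79  96.31] stand [-52.56  -1.41  96.31] f [-1.4  0.5  2.7] w 0.131 gf 59.5
12.0 tcp [579.04 119.93  96.31] stand [-51.47  -1.45  96.31] f [-0.3 -0.9  0.8] w 0.131 gf 59.4
```

```bash
python3 -m inch '[[-0.0005,0,0.0001,0,0,0,0.05],[-0.001,0,0.0001,0,0,0,0.05],[-0.001,0,0.0001,0,0,0,0.05],[-0.001,0,0.0001,0,0,0,0.05],[-0.001,0,0.0001,0,0,0,0.05],[-0.001,0,0.0001,0,0,0,0.05],[-0.001,0,0.0001,0,0,0,0.05],[-0.001,0,0.0001,0,0,0,0.05]]' >/dev/null
python3 -c "
from d import *
show()"
python3 -m inch '[[-0.0005,0,0,0,0,0,0.05],[-0.0007,0,0,0,0,0,0.05],[-0.0007,0,0,0,0,0,0.05],[-0.0007,0,0,0,0,0,0.05],[-0.0007,0,0,0,0,0,0.05],[-0.0007,0,0,0,0,0,0.05],[-0.0007,0,0,0,0,0,0.05],[-0.0007,0,0,0,0,0,0.05]]' >/dev/null
python3 -c "
from d import *
show()"
```

```text
12.8 tcp [579.94 120.11  96.33] stand [-50.56  -1.41  96.33] f [-2.7 -0.3  3.4] w 0.132 gf 59.5
13.6 tcp [580.25 120.15  96.36] stand [-50.24  -1.43  96.36] f [-4.5 -0.6  5.6] w 0.129 gf 59.7
```

```bash
python3 -m inch '[[-0.0004,0,-0.0003,0,0,0,0.05],[-0.0007,0,-0.0003,0,0,0,0.05],[-0.0007,0,-0.0003,0,0,0,0.05],[-0.0007,0,-0.0003,0,0,0,0.05],[-0.0007,0,-0.0003,0,0,0,0.05],[-0.0007,0,-0.0003,0,0,0,0.05],[-0.0007,0,-0.0003,0,0,0,0.05],[-0.0007,0,-0.0003,0,0,0,0.05]]' >/dev/null
python3 -c "
from d import *
show()"
```

```text
14.4 tcp [581.17 120.09  96.39] stand [-49.34  -1.63  96.39] f [-2.5 -2.3 -0.2] w 0.128 gf 59.1
```

```bash
python3 -m inch '[[-0.0004,0,0,0,0,0,0.05],[-0.0008,0,0,0,0,0,0.05],[-0.0008,0,0,0,0,0,0.05],[-0.0008,0,0,0,0,0,0.05],[-0.0008,0,0,0,0,0,0.05],[-0.0008,0,0,0,0,0,0.05],[-0.0008,0,0,0,0,0,0.05],[-0.0008,0,0,0,0,0,0.05]]' >/dev/null
python3 -c "
from d import *
show()"
```

```text
15.2 tcp [581.61 120.11  96.39] stand [-48.91  -1.68  96.39] f [-4.7 -3.5  1.3] w 0.132 gf 59.2
```

```bash
python3 -m inch '[[0,-0.0003,0,0,0,0,0.05],[0,-0.0006,0,0,0,0,0.05],[0,-0.0006,0,0,0,0,0.05],[-0.0003,-0.0006,0,0,0,0,0.05],[-0.0006,-0.0006,0,0,0,0,0.05],[-0.0006,-0.0006,0,0,0,0,0.05],[-0.0006,-0.0006,0,0,0,0,0.05],[-0.0006,-0.0006,0,0,0,0,0.05]]' >/dev/null
python3 -c "
from d import *
show()"
```

```text
16.0 tcp [582.78 119.95  96.52] stand [-47.78  -2.03  96.52] f [-1.7 -2.9 -1.5] w 0.131 gf 58.8
```

```bash
python3 -m inch '[[0,-0.0003,0.0001,0,0,0,0.05],[0,-0.0005,0.0001,0,0,0,0.05],[-0.0004,-0.0005,0.0001,0,0,0,0.05],[-0.0008,-0.0005,0.0001,0,0,0,0.05],[-0.001,-0.0005,0.0001,0,0,0,0.05],[-0.001,-0.0005,0.0001,0,0,0,0.05],[-0.001,-0.0005,0.0001,0,0,0,0.05],[-0.001,-0.0005,0.0001,0,0,0,0.05]]' >/dev/null
python3 -c "
from d import *
show()"
```

```text
16.8 tcp [583.67 119.75  96.45] stand [-46.93  -2.37  96.45] f [-3.3 -0.7  0.8] w 0.13 gf 59.1
```

```bash
python3 -m inch '[[-0.0004,0,0,0,0,0,0.05],[-0.0008,-0.0001,0,0,0,0,0.05],[-0.001,-0.0001,0,0,0,0,0.05],[-0.001,-0.0001,0,0,0,0,0.05],[-0.001,-0.0001,0,0,0,0,0.05],[-0.001,-0.0001,0,0,0,0,0.05],[-0.001,-0.0001,0,0,0,0,0.05],[-0.001,-0.0001,0,0,0,0,0.05]]' >/dev/null
python3 -c "
from d import *
show()"
```

```text
17.6 tcp [583.73 119.75  96.37] stand [-46.87  -2.38  96.37] f [-6.5 -1.2  2.9] w 0.134 gf 59.4
```

```bash
python3 -m inch '[[-0.0004,0,-0.0002,0,0,0,0.05],[-0.0008,0,-0.0002,0,0,0,0.05],[-0.0008,0,-0.0002,0,0,0,0.05],[-0.0008,0,-0.0002,0,0,0,0.05],[-0.0008,0,-0.0002,0,0,0,0.05],[-0.0008,0,-0.0002,0,0,0,0.05],[-0.0008,0,-0.0002,0,0,0,0.05],[-0.0008,0,-0.0002,0,0,0,0.05]]' >/dev/null
python3 -c "
from d import *
show()"
python3 -m inch '[[0.0008,0.0004,0,0,0,0,0.05],[0.0012,0.0008,0,0,0,0,0.05],[0.0012,0.001,0,0,0,0,0.05],[0.0012,0.001,0,0,0,0,0.05],[0.0012,0.001,0,0,0,0,0.05],[0.0012,0.001,0,0,0,0,0.05],[0.0012,0.001,0,0,0,0,0.05],[0.0012,0.001,0,0,0,0,0.05]]' >/dev/null
python3 -c "
from d import *
show()"
```

```text
18.4 tcp [583.8  119.75  96.43] stand [-46.81  -2.39  96.43] f [-7.5 -1.   4.2] w 0.131 gf 59.6
19.2 tcp [583.75 119.84  96.42] stand [-46.85  -2.29  96.42] f [-5.2 -3.8  0.8] w 0.128 gf 59.2
```

```bash
python3 -m inch '[[-0.0004,-0.001,0,0,0,0.4,0.05],[-0.0008,-0.001,0,0,0,0.8,0.05],[-0.001,-0.001,0,0,0,1,0.05],[-0.001,-0.001,0,0,0,1,0.05],[-0.001,-0.001,0,0,0,1,0.05],[-0.001,-0.001,0,0,0,1,0.05],[-0.001,-0.001,0,0,0,1,0.05],[-0.001,-0.001,0,0,0,1,0.05]]' >/dev/null
cat > y.py <<'E'
from d import *
show(); s=ctrl.get_state(); R=np.array(s['eef_rot']); print('yaw',np.degrees(np.arctan2(-R[0,1],R[1,1])).round(2),'tilt',(R[:2,2]*57.3).round(2),'tq',np.round(s['torque'],3))
E
python3 y.py
python3 -m inch '[[0,0,0,0,0,-0.5,0.05],[0,0,0,0,0,-1,0.05],[0,0,0,0,0,-1.5,0.05],[0,0,0,0,0,-2,0.05],[0,0,0,0,0,-2,0.05],[0,0,0,0,0,-2,0.05],[0,0,0,0,0,-2,0.05],[0,0,0,0,0,-2,0.05]]' >/dev/null
python3 y.py
```

```text
20.0 tcp [583.65 120.03  96.43] stand [-46.91  -2.09  96.43] f [-9.3 -0.2  4.1] w 0.132 gf 59.8
yaw 8.39 tilt [-0.18  0.03] tq [-0.155  1.853  0.295]
20.8 tcp [583.74 119.45  96.42] stand [-46.91  -2.68  96.42] f [-7.9 -1.9  3.4] w 0.133 gf 59.7
yaw 10.3 tilt [-0.17 -0.03] tq [-0.486  1.847 -0.198]
```

Blue hit a hard stop 4 mm past tip contact. It's trapped along y, and its x doesn't change when I yaw it ±1°. That means it's fully in mesh, so I'll relax and let go.

```bash
python3 -m inch '[[0,0,0,0,0,0.5,0.05],[0,0,0,0,0,0.85,0.05],[0.0004,0,-0.0002,0,0,0.85,0.05],[0.0006,0,-0.0003,0,0,0.85,0.05],[0.0006,0,-0.0003,0,0,0.85,0.05],[0.0006,0,-0.0003,0,0,0.85,0.05],[0.0006,0,-0.0003,0,0,0.85,0.05],[0.0006,0,-0.0003,0,0,0.85,0.05]]' >/dev/null
python3 y.py
python3 -m inch '[[0,0,0,0,0,0,0.15],[0,0,0,0,0,0,0.2],[0,0,0,0,0,0,0.3],[0,0,0,0,0,0,0.4],[0,0,0,0,0,0,0.4],[0,0,0,0,0,0,0.4],[0,0,0,0,0,0,0.4],[0,0,0,0,0,0,0.4]]' >/dev/null
python3 y.py
```

```text
21.6 tcp [583.79 119.76  96.43] stand [-46.82  -2.38  96.43] f [-6.7 -0.9  0.2] w 0.131 gf 59.1
yaw 9.48 tilt [-0.12  0.01] tq [-0.212  1.296 -0.005]
22.4 tcp [584.84 119.67  96.96] stand [-45.79  -2.64  96.96] f [-0.  -0.5 -0.4] w 0.403 gf 0.0
yaw 9.48 tilt [ 0. -0.] tq [-0.    -0.004 -0.069]
```

```bash
python3 -m inch '[[0,0,-0.01,0,0,0,0.45],[0,0,-0.03,0,0,0,0.45],[0,0,-0.06,0,0,0,0.45],[0,0,-0.1,0,0,0,0.45],[0.03,0,-0.13,0,0,0,0.45],[0.075,0,-0.14,0,0,0,0.45],[0.12,0,-0.14,0,0,0,0.45],[0.15,0,-0.14,0,0,0,0.45]]' >/dev/null
python3 - <<'E'
from d import *
show()
c=look('scene'); cv2.imwrite('pics/c.png',cv2.resize(c['img'][185:270,235:355,::-1],None,fx=6,fy=6,interpolation=cv2.INTER_CUBIC))
P=[]
for i in range(4):
    P.append(cloud(c)); R,G,B=[c['img'][...,k].astype(float) for k in range(3)]; c=look('scene')
P=np.median(P,0); m=(B>1.6*R)&(B>60)&(P[...,1]>70)&(P[...,1]<180)&(P[...,0]>530)&(P[...,0]<650); q=np.array([inst(k) for k in P[m]]); t=q[:,2]>126
print(m.sum(),'top',np.median(q[t],0).round(1),q[t].min(0).round(1),q[t].max(0).round(1))
E
```

```text
23.2 tcp [434.59  94.56 238.17] stand [-198.13   -3.06  238.17] f [ 0.7 -0.8 -0.1] w 0.452 gf 0.0
53 top [-41.1  -3.9 131.5] [-57.6  -9.7 127.9] [-28.1   1.  134. ]
```

View pics/c.png

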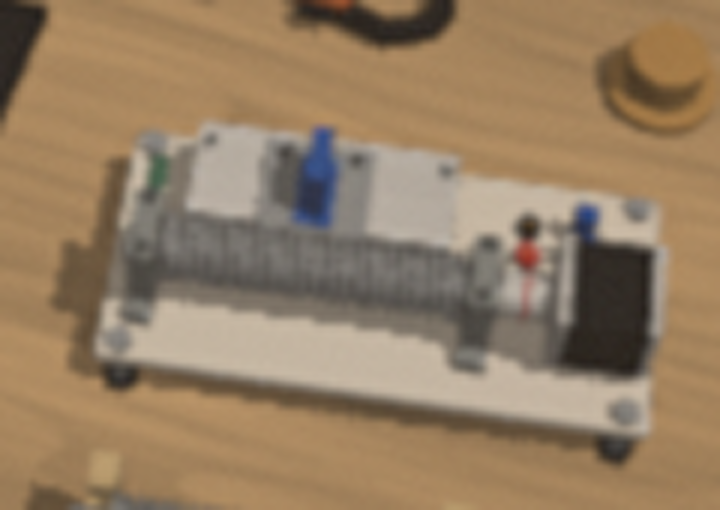

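The blue leaf lies flat on the bar with its toothed edge right up to the screw (grip at (317,175), thread at (315,255)). Its grip middle is near the stated home position, and the gripper is clear. Red and yellow were never touched and are still in the tray.

```bash
python3 -c "
from rig import ctrl
print(ctrl.job_done())"
```

```text
the job is handed in; nothing more can be done
None
```

The leadscrew pitch is 8 mm: the blue leaf went fully home under about 10 N and is left in mesh, let go. I did not feel red and yellow in the thread: both camera views had already shown 8 mm, so I tried blue first and left those two untouched in the tray.

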